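# Fit the nested lids on the parts tin, then lift off the outer lid alone

## Robot

A 6-joint arm with a two-finger parallel gripper is mounted at the origin on the work surface. World frame = base frame: x ahead of the robot, y to its left, z up, the work surface at z = 0. Lengths are in mm, angles in degrees, forces in N, time in s.
With the tool pointing down it reaches from about 300 to 850 mm from the base axis. Payload 4.2 kg.
Tool frame: the origin (TCP) lies midway between the tips of the shut fingers; the grasp point (between the pads) lies 19 mm behind it; z points along the fingers, y is the direction in which the jaws open and shut (so a half turn about z gives the same grasp; the last joint's range is limited). The gripper opens to 91 mm and grips with 3 to 60 N. Pads are 32 mm wide; open, the fingers measure 118 mm over their backs; the gripper's body (76 mm by 178 mm) begins 60 mm behind the grasp point.
Start: joints at [-65.89, 18.312, 89.639, -0, 72.044, -1.146], TCP at [245.337, -520.051, 213.976] pointing down, gripper open.
Joint ranges: [-177.97, 177.97], [-48.28, 115.42], [12.27, 149.76], [-77.06, 257.06], [2.81, 150.46], [-146.56, 146.56]. Speed limits (degrees/s): [147.25, 147.25, 180, 180, 180, 180].

## Interface

Orientations are given as [roll, pitch, yaw] about the fixed x, y, z axes, in that order (R = Rz(yaw) Ry(pitch) Rx(roll)).
In Python, from workcell import * gives the robot as it stands.
- The arm moves only by the tool arm_command, never from a script. Its argument "deltas" is text: rows parted by semicolons, each of 7 numbers parted by spaces: the shift along the tool's x, y, z in mm, then the turn, a rotation vector about the tool's x, y, z in degrees, then the finger opening in mm, from 0 to 91.2. In form: x y z wx wy wz hand; .... A call has 1 to 5 rows; each row shifts and turns the commanded pose from where the row before left it, along the tool's axes as they then stand; what a row does not reach is not made up. A row lasts 1/8 s, in which the tool goes at most 62.5 mm and 10.7 degrees, less where a joint would pass 70% of its speed; a pose out of reach is approached as far as the arm can. A call is refused whole if a number of a shift passes 62.5 or a number of a turn 10.7, either way. A call with a gripper value outside its range is refused whole. The fingers move at their own pace and stop on an object; "force" is the grip in N (left out, the last holds). Time passes only in rows, so rows that do not move let the fingers close. It gives the time, the measured TCP pose, the force and the opening at its end, in the units of the state.
- state(): the state, without advancing time (a new reading comes with each control period).
- grab_frame(name): name is "scene" or "top" or "wrist"; returns the picture (400x640x3 uint8, red, green, blue); there is no depth.
- camera_model(name): a dict with "fx", "fy", "cx", "cy" (pixels), "rvec" (rotation vector, rad) and "tvec" (3), from world to camera coordinates, as OpenCV has them; the wrist camera has in their place "mount" (4x4, takes a point from camera to tool coordinates, whose origin is the TCP and whose axes are the flange's). Camera axes: x right, y down, z forward; pixel columns grow to the right and rows downward; lengths in mm; the calibration is good to about 2 mm. A picture is of the moment at which its call begins: read the wrist's pose just before it. camera_model takes no time and is no camera call.
- job_done(): hands the job in, once; it reports no verdict.
The state is a dict: "time_s": time; "qpos": joint angles; "qvel": joint speeds; "effort": joint torques, N m; "ee_pos": TCP position; "ee_rot": TCP orientation; "force": force on the tool from outside, world axes, zero at the start; "torque": the same for the moment, N m; "gripper_width": finger opening in mm.
Only numpy, scipy, OpenCV 4.12 (cv2) and the standard library are available. Lean on these libraries where they do the work, as an engineer would, in place of code of your own. Each camera call takes 0.05 s, during which the arm holds its last target. There are 200 camera calls.

## Task

Pick up the two nested lids together, lower them as one pair onto the open parts tin without dropping them, until the inner lid is fully home in the tin with the outer lid still resting on it, and let go. Then lift off the outer lid alone, leaving the inner lid seated and undisturbed in the tin, and finish while holding the outer lid level, about 10 cm above where it sat. Leave the other things on the mat where they are.

Things in the scene. Friction and masses are not known exactly. Their poses are not given: they have to be found in the camera images.
- tin: Small open rectangular steel parts tin, fixed to the mat, springs and contact discs in its bottom. 88 mm along its x, 48 mm along its y, 50 mm high, walls 3 mm (mouth 82 x 42 mm), floor 4 mm. Origin: centre of the underside, on the work surface; z up. It and both lids are the same turned by half a turn.
- inner_lid: Loose aluminium lid, 0.18 kg; origin: centre of underside. Plug 78 x 38 x 10 mm (lowest 4 mm: 76 x 36), 2 mm play per side in the tin; flange 88 (x) x 48 mm, z 10-14 mm, rests on the rim: home = origin 40 mm above the tin's. Grip bar 30 (x) x 14 (y) mm, z 14-50 mm, stands through the outer lid's slot, 32 mm above its top. Starts on the mat, outer lid on it; lifting the bar carries both.
- outer_lid: Loose steel lid, 0.15 kg, resting unfastened on the inner lid: inverted tray 101 (x) x 61 (y) x 14 mm, top 4 mm, skirt 2 mm, 34 (x) x 18 mm slot for the bar. Origin: centre of the skirt's lower edge; top at z 14 mm. Nested: origin 4 mm above the inner lid's, axes parallel. On the tin: skirt 6 mm below the rim, 4.5 mm clear of it. Grip over the 61 mm width, bar between the fingers.
- cell_rack: Bystander: green plastic cell holder with five round holes in a row, 42 (x) x 125 (y) x 34 mm, loose. Origin: centre of the underside.
- shell: Bystander: black plastic open device shell, 55 (x) x 100 (y) x 30 mm, loose. Origin: centre of the underside.
- spudger: Bystander: thin flat steel prying tool, 174 mm long along x, 10 mm wide, 5 mm thick, lying loose. Origin: middle of its underside.
Not all that is in view belongs to the job. Leave any blue or yellow look-alike of the inner_lid alone.

How it is judged (in metres and radians):
On the way, in this order (a step that is already met when the one before it is completed fails the run):
1. the nested pair sits on the tin: inner lid fully home, outer lid resting on it, both let go (z of inner_lid in the frame of tin between 0.037 and 0.042 m and horizontal distance between inner_lid and tin below 0.005 m and angle between inner_lid's own z axis and vertical below 0.035 rad and angle between the x axis of inner_lid and the x axis of tin, either way round below 0.15 rad and z of outer_lid in the frame of inner_lid below 0.006 m and horizontal distance between outer_lid and inner_lid below 0.005 m and linear speed of inner_lid below 0.02 m/s and contact force between the arm and inner_lid below 0.1 N and contact force between the arm and outer_lid below 0.1 N), for 0.2 s.
2. the outer lid alone is lifted clear in the gripper, the inner lid still seated (z of inner_lid in the frame of tin between 0.037 and 0.042 m and horizontal distance between inner_lid and tin below 0.005 m and angle between inner_lid's own z axis and vertical below 0.035 rad and angle between the x axis of inner_lid and the x axis of tin, either way round below 0.15 rad and z of outer_lid in the frame of tin above 0.104 m and angle between outer_lid's own z axis and vertical below 0.26 rad and contact force between the fingers and outer_lid above 2 N and contact force between the arm and inner_lid below 0.1 N and contact force between outer_lid and inner_lid below 0.05 N and contact force between outer_lid and tin below 0.05 N), for 0.2 s.
At the end, for the whole second after the job is handed in: Inner lid home in the tin (height -3/+2 mm, 5 mm off centre, 2 deg tilt, 9 deg yaw), at rest, untouched. Gripper alone holds the outer lid, still, 60 to 156 mm above where it sat, within 15 deg of level. Cell holder, shell and prying tool within 20 mm of their starts (all of step 2 and z of outer_lid in the frame of tin below 0.2 m and linear speed of outer_lid below 0.03 m/s and linear speed of inner_lid below 0.01 m/s and distance of each of cell_rack, shell, spudger from where it was at the start of the episode below 0.02 m); the arm keeps its last pose, push and grip.
It fails at once if the lids taken apart while the inner lid is not home in the tin (distance between outer_lid and inner_lid above 0.02 m and (z of inner_lid in the frame of tin above 0.046 m or horizontal distance between inner_lid and tin above 0.01 m)).
It fails at once if the lids let go over the tin before the inner lid is home (dropped more than 6 mm) (horizontal distance between inner_lid and tin below 0.03 m and z of inner_lid in the frame of tin above 0.046 m and contact force between the fingers and inner_lid below 0.05 N and contact force between the fingers and outer_lid below 0.05 N).
It fails at once if a bystander knocked away by more than 30 mm (distance of any of cell_rack, shell, spudger from where it was at the start of the episode above 0.03 m).
It also fails if it takes over 48 s, if anything falls off the work surface, if the arm or the gripper's body presses on something with over 40 N, if the wrist force passes 120 N, or if a joint passes its speed limit or range.

## Working session

There is one attempt and no reset: what is moved stays moved. The work goes in short steps, Python scripts to look and compute and a tool call to move; the robot and the scene stay as the last step left them, time stands still between calls to the robot, and variables do not carry over. Pictures are saved under pics/ and viewed, about 8 in all and at most 12, crops included, and the job is handed in when it is done.

Besides the shell and the picture viewer there is one more tool, called after "Call:" as a command line: name --argument value ..., lists and objects as JSON in quotes. arm_command: Moves the arm, as the interface text tells. Its arguments: {"type":"object","properties":{"deltas":{"type":"string"},"force":{"type":"number"}},"required":["deltas"]}

```bash
mkdir -p pics; ls; python3 - <<'E'
from workcell import *
import cv2
for n in("top","scene"):
    f=grab_frame(n); cv2.imwrite(f"pics/{n}0.png",f[:,:,::-1]); print(n,camera_model(n))
print(camera_model("wrist")); s=state(); print(s["time_s"],s["ee_pos"],s["ee_rot"],s["gripper_width"])
E
```

```text
pics
top {'fx': 418.4591222905989, 'fy': 418.4591222905989, 'cx': 321.804546508024, 'cy': 199.44266988029452, 'rvec': array([ 2.21358272, -2.15439945,  0.10580944]), 'tvec': array([  6.24962865, 581.19573873, 782.7034472 ])}
scene {'fx': 460.9273202983561, 'fy': 460.9273202983561, 'cx': 318.1568416444894, 'cy': 200.19747266283392, 'rvec': array([ 0.82391955,  2.56513418, -1.06200995]), 'tvec': array([ 459.616959  , -207.34290148, 1269.20522147])}
{'fx': 308.896722608795, 'fy': 308.896722608795, 'cx': 322.4271530556084, 'cy': 200.64562629830345, 'mount': array([[ 2.55494805e-04, -9.66887971e-01, -2.55201071e-01,
         7.15099347e+01],
       [ 9.99999766e-01,  4.08849151e-04, -5.47868314e-04,
        -3.40411700e-01],
       [ 6.34066023e-04, -2.55200871e-01,  9.66887849e-01,
        -1.70776714e+02],
       [ 0.00000000e+00,  0.00000000e+00,  0.00000000e+00,
         1.00000000e+00]])}
0.1 [ 245.14118759 -519.62787596  213.19595288] [-1.79907332e+02 -1.89920983e-03  2.52552734e+01] 91.41927736346211
```

View pics/top0.png

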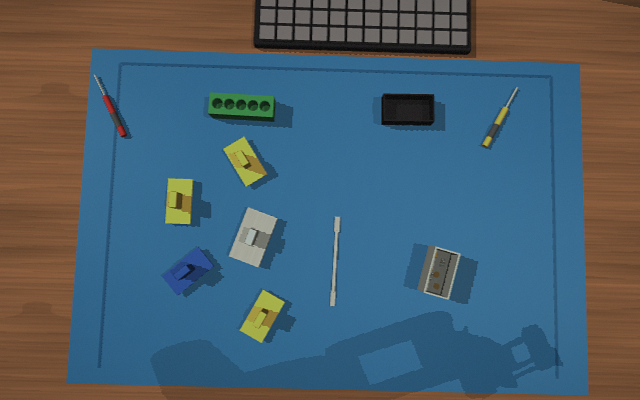

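View pics/scene0.png

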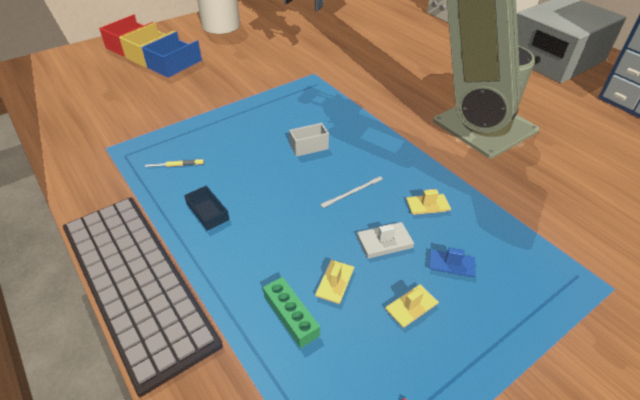

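Top view: the grey nested pair is at about (254,237). Candidates that could be mistaken for it are yellow at (245,161), (180,201) and (263,316), and blue at (188,270). The tin is at (440,272) and the spudger at (335,260). By the description I choose the grey one and check it in a close crop.

```bash
cat > h.py <<'E'
from workcell import *
import cv2, numpy as np
from scipy.spatial.transform import Rotation as R
def pose(n,s=None):
    m=camera_model(n)
    if n=="wrist":
        s=s or state(); T=np.eye(4); T[:3,:3]=R.from_euler('xyz',s["ee_rot"],degrees=True).as_matrix(); T[:3,3]=s["ee_pos"]
        C=T@m["mount"]; return m,C[:3,:3],C[:3,3]
    A=cv2.Rodrigues(m["rvec"])[0].T; return m,A,-A@m["tvec"]
def cast(px,z,P):
    m,A,c=P; px=np.atleast_2d(px).astype(float)
    d=np.c_[(px[:,0]-m["cx"])/m["fx"],(px[:,1]-m["cy"])/m["fy"],np.ones(len(px))]@A.T
    return c+d*((z-c[2])/d[:,2])[:,None]
def proj(X,P):
    m,A,c=P; q=(np.atleast_2d(X)-c)@A; return np.c_[m["fx"]*q[:,0]/q[:,2]+m["cx"],m["fy"]*q[:,1]/q[:,2]+m["cy"]]
def rect(pts):
    (c,(w,h),a)=cv2.minAreaRect(pts[:,:2].astype(np.float32))
    if w<h: w,h,a=h,w,a+90
    return np.round(c,1),round(w,1),round(h,1),round((a+90)%180-90,1)
E
python3 - <<'E'
from h import *
f=cv2.imread("pics/top0.png"); P=pose("top"); print(P[2])
hsv=cv2.cvtColor(f,cv2.COLOR_BGR2HSV)
m=((hsv[...,1]<70)&(hsv[...,2]>90)).astype(np.uint8)*255
cs,_=cv2.findContours(m,cv2.RETR_EXTERNAL,cv2.CHAIN_APPROX_NONE)
for c in cs:
    x,y,w,h=cv2.boundingRect(c)
    if cv2.contourArea(c)>150 and y>150 and 90<x<560:
        c=c[:,0]; print((x,y,w,h),"z18",rect(cast(c,18,P)),"z50",rect(cast(c,50,P)),"z0",rect(cast(c,0,P)))
big=np.hstack([cv2.resize(f[190:290,205:305],(400,400),interpolation=2),cv2.resize(f[225:325,390:490],(400,400),interpolation=2)])
cv2.imwrite("pics/crop0.png",big)
E
```

```text
[512.65095274  31.09861228 828.65801619]
(417, 246, 44, 54) z18 (array([ 448. , -206.5]), 91.6, 64.6, -14.4) z50 (array([ 450.5, -197.1]), 88.0, 62.1, -14.4) z0 (array([ 446.5, -211.8]), 93.6, 66.0, -14.4)
(330, 217, 11, 89) z18 (array([464.2,  -5.8]), 168.5, 11.4, -2.1) z50 (array([466.1,  -4.3]), 161.9, 10.9, -2.1) z0 (array([463.1,  -6.6]), 172.2, 11.6, -2.1)
(229, 207, 49, 60) z18 (array([505.8, 152.7]), 101.4, 62.6, -19.0) z50 (array([506.1, 147.9]), 97.4, 60.1, -19.0) z0 (array([505.6, 155.4]), 103.6, 64.0, -19.0)
```

View pics/crop0.png

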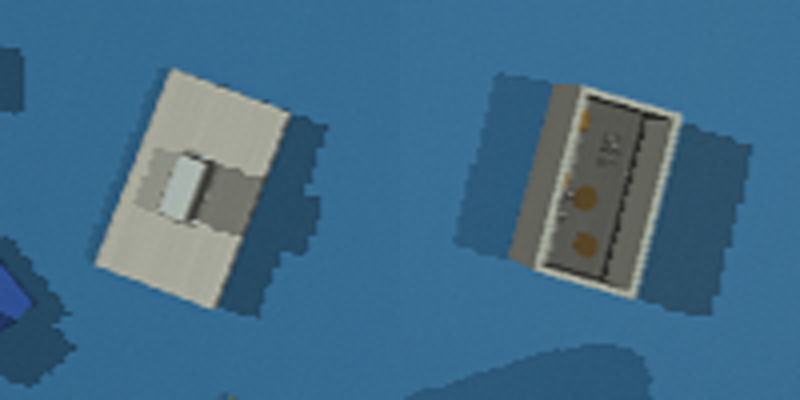

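The crop confirms it: grey tray with a grey bar (crop 185,188 on the left), and the tin with discs inside (rim centre at crop 608,192). I move over the tin first for a close look.

Call:
arm_command --deltas "46 -29 0 0 0 0 91; 46 -29 0 0 0 0 91; 46 -29 0 0 0 0 91; 46 -29 0 0 0 0 91; 46 -29 0 0 0 0 91"

```text
time_s: 0.72
ee_pos: [392.0, -289.1, 213.7]
ee_rot: [-180.0, 0.0, 25.2]
force: [1.7, 0.1, 0.2]
gripper_width: 90.9
```

Call:
arm_command --deltas "46 -29 0 0 0 0 60; 46 -29 0 0 0 10 60; 0 0 0 0 0 10 60; 0 0 0 0 0 10 60; 0 0 0 0 0 9.5 60"

```text
time_s: 1.35
ee_pos: [448.8, -200.4, 213.5]
ee_rot: [-180.0, 0.1, -14.1]
force: [0.1, 0.1, -0.2]
gripper_width: 60.0
```

Call:
arm_command --deltas "0 0 0 0 0 0 60;0 0 0 0 0 0 60"

```text
time_s: 1.6
ee_pos: [448.8, -200.8, 213.8]
ee_rot: [-180.0, 0.0, -13.7]
force: [0.3, 0.2, 0.8]
gripper_width: 60.0
```

```bash
python3 - <<'E'
from h import *
s=state(); f=grab_frame("wrist")[:,:,::-1].copy(); cv2.imwrite("pics/w1.png",f); P=pose("wrist",s)
print(s["time_s"],s["ee_pos"],s["ee_rot"],s["force"])
np.save("w1.npy",np.r_[s["ee_pos"],s["ee_rot"]])
hsv=cv2.cvtColor(f,cv2.COLOR_BGR2HSV)
m=((hsv[...,1]<70)&(hsv[...,2]>90)).astype(np.uint8)*255
cs,_=cv2.findContours(m,cv2.RETR_EXTERNAL,cv2.CHAIN_APPROX_NONE)
for c in cs:
    if cv2.contourArea(c)>500: print(cv2.boundingRect(c),"z50",rect(cast(c[:,0],50,P)))
E
```

```text
1.6 [ 448.80270614 -200.79403105  213.7718365 ] [-1.79997446e+02  2.23784521e-02 -1.37462781e+01] [0.33826195 0.24719251 0.76630639]
(216, 263, 230, 30) z50 (array([ 338.3, -183.5]), 276.1, 38.4, 75.7)
(558, 241, 63, 34) z50 (array([ 283.1, -488.1]), 71.0, 41.7, 64.3)
(0, 160, 77, 84) z50 (array([506.9, 120.5]), 96.8, 81.0, -13.2)
(301, 142, 47, 82) z50 (array([ 450.4, -202.1]), 91.2, 49.6, -14.7)
(144, 134, 42, 103) z50 (array([488.2, -31.2]), 117.8, 10.6, -2.4)
```

View pics/w1.png

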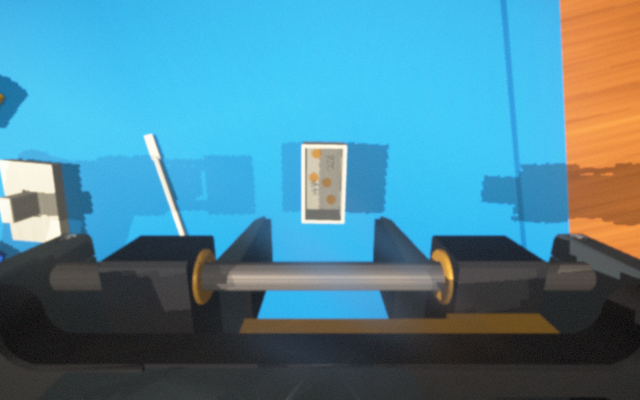

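Wrist view: the tin rim spans (301–348, 142–224), and the pair is at left (30,200). The outline includes a bit of the +x wall, so I shift the camera straight over the tin and lower it for a cleaner fix.

Call:
arm_command --deltas "-35 0 40 0 0 0.5 60;-35 0 40 0 0 0.5 60;0 0 0 0 0 0 60;0 0 0 0 0 0 60"

```text
time_s: 2.15
ee_pos: [382.6, -184.5, 134.9]
ee_rot: [180.0, -0.2, -14.8]
force: [-0.3, 0.1, 0.1]
gripper_width: 60.0
```

```bash
python3 - <<'E'
from h import *
s=state(); f=grab_frame("wrist")[:,:,::-1].copy(); cv2.imwrite("pics/w2.png",f); P=pose("wrist",s)
print(s["time_s"],s["ee_pos"],s["ee_rot"],P[2])
hsv=cv2.cvtColor(f,cv2.COLOR_BGR2HSV)
m=((hsv[...,1]<70)&(hsv[...,2]>90)).astype(np.uint8)*255
cs,_=cv2.findContours(m,cv2.RETR_EXTERNAL,cv2.CHAIN_APPROX_NONE)
for c in cs:
    if cv2.contourArea(c)>500: print(cv2.boundingRect(c),"z50",rect(cast(c[:,0]+0.0,50,P)))
print("top corners",c:=cast(np.array([[580,86],[683,115],[634,298],[535,268]])/4+[290,225]-.4,50,pose("top")), c.mean(0))
t=cast(np.array([[172,68],[291,115],[216,309],[95,264]])/4+[205,190]-.4,18,pose("top")); print("lid",t.mean(0))
E
```

```text
2.15 [ 382.59311881 -184.5444358   134.94212882] [ 1.79964633e+02 -1.69236040e-01 -1.48463983e+01] [ 451.14152224 -202.67729219  305.93204866]
(215, 263, 232, 31) z50 (array([ 314.9, -174.7]), 213.4, 30.1, 74.3)
(82, 66, 77, 171) z50 (array([464.5, -35.9]), 143.2, 10.3, -1.7)
(290, 63, 64, 114) z50 (array([ 449.7, -201.8]), 87.9, 49.4, -14.7)
top corners [[ 497.52686918 -189.41178679   50.        ]
 [ 485.40216853 -237.41007496   50.        ]
 [ 401.29740886 -214.6765338    50.        ]
 [ 413.75409528 -168.96153097   50.        ]] [ 449.49513546 -202.61498163   50.        ]
lid [505.68580541 152.42976506  18.        ]
```

Call:
arm_command --deltas "-5.3 -51.8 0 0 0 0 60;-5.3 -51.8 0 0 0 0 60;-5.3 -51.8 0 0 0 0 60;-5.3 -51.8 0 0 0 0 50;-5.3 -51.8 0 0 0 0 40"

```text
time_s: 2.82
ee_pos: [424.7, 75.6, 135.7]
ee_rot: [-179.9, -0.3, -14.8]
force: [1.5, -0.4, -0.2]
gripper_width: 43.2
```

Call:
arm_command --deltas "-5.3 -51.8 0 0 0 0 40;-5.3 -51.8 0 0 0 4.3 40;0 0 0 0 0 0 40;0 0 0 0 0 0 40"

```text
time_s: 3.32
ee_pos: [439.2, 176.4, 134.6]
ee_rot: [-180.0, -0.1, -19.1]
force: [-0.2, -0.7, -0.2]
gripper_width: 39.8
```

```bash
python3 - <<'E'
from h import *
s=state(); f=grab_frame("wrist")[:,:,::-1].copy(); cv2.imwrite("pics/w3.png",f); P=pose("wrist",s)
print(s["time_s"],s["ee_pos"],s["ee_rot"],P[2])
hsv=cv2.cvtColor(f,cv2.COLOR_BGR2HSV)
m=((hsv[...,1]<70)&(hsv[...,2]>90)).astype(np.uint8)*255
cs,_=cv2.findContours(m,cv2.RETR_EXTERNAL,cv2.CHAIN_APPROX_NONE)
for c in cs:
    if cv2.contourArea(c)>500: print(cv2.boundingRect(c),"z18",rect(cast(c[:,0]+0.0,18,P)))
E
```

```text
3.325 [439.18894233 176.39336058 134.57550233] [-1.79976387e+02 -7.62288811e-02 -1.90930120e+01] [506.40264254 152.9318977  305.44811507]
(240, 264, 166, 27) z18 (array([358.3, 204.1]), 170.6, 29.4, 70.3)
(286, 60, 72, 117) z18 (array([505.6, 154.3]), 101.0, 62.5, -19.1)
(476, 5, 41, 190) z18 (array([465.6,   2.3]), 166.3, 11.5, -1.7)
```

View pics/w3.png

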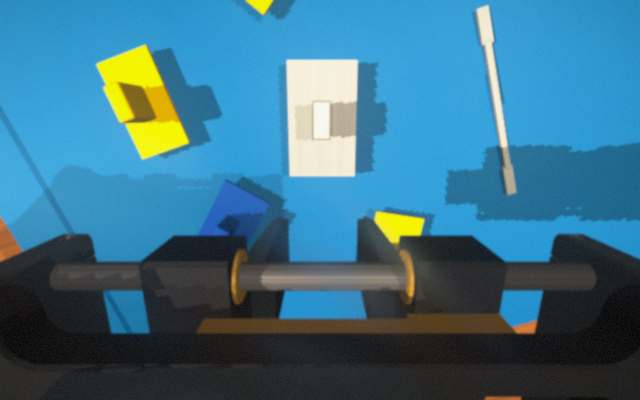

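Close view: the white pair spans (286–358, 60–177) with the bar at (321,120). Yellow and blue lids stay clear. Bar centre is (505.8,154.2) at yaw −19.1, so I go over it, down, and close.

Call:
arm_command --deltas "35 -0.4 0 0 0 0 40;35 -0.4 20 0 0 0 40;0 0 40 0 0 0 40;0 0 30 0 0 0 40;0 0 0 0 0 0 40"

```text
time_s: 4.0
ee_pos: [503.2, 152.1, 42.4]
ee_rot: [179.8, 0.2, -19.3]
force: [1.3, 0.1, -0.4]
gripper_width: 40.0
```

Call:
arm_command --deltas "0 0 12 0 0 0 40;0 0 8 0 0 0 40;0 0 0 0 0 0 40"

```text
time_s: 4.38
ee_pos: [504.5, 153.9, 23.9]
ee_rot: [180.0, 0.0, -19.2]
force: [-0.5, 0.9, -0.3]
gripper_width: 39.8
```

Call:
arm_command --deltas "0 0 1 0 0 0 5;0 0 0 0 0 0 5;0 0 0 0 0 0 5;0 0 0 0 0 0 5;0 0 0 0 0 0 5" --force 30

```text
time_s: 5.0
ee_pos: [504.9, 154.2, 23.2]
ee_rot: [-180.0, -0.0, -19.2]
force: [0.1, 1.4, 0.9]
gripper_width: 13.9
```

Call:
arm_command --deltas "0 0 -3 0 0 0 5;0 0 -10 0 0 0 5;0 0 -20 0 0 0 5;0 0 0 0 0 0 5;0 0 0 0 0 0 5"

```text
time_s: 5.62
ee_pos: [504.2, 153.8, 55.6]
ee_rot: [180.0, 0.0, -19.2]
force: [-0.2, 0.4, -3.6]
gripper_width: 14.0
```

Wrist load is about −3.6 N, so both lids are carried. Raise and carry to above the tin.

Call:
arm_command --deltas "0 0 -30 0 0 0 5;0 0 -35 0 0 0 5;4.1 22 0 0 0 0 5;8.1 44.3 0 0 0 0 5;8.1 44.3 0 0 0 0 5"

```text
time_s: 6.25
ee_pos: [486.6, 41.8, 120.0]
ee_rot: [179.9, 0.1, -19.1]
force: [0.4, -0.2, -3.7]
gripper_width: 13.8
```

Call:
arm_command --deltas "8.1 44.3 0 0 0 0 5;8.1 44.3 0 0 0 0 5;8.1 44.3 0 0 0 0 5;8.1 44.3 0 0 0 0 5;8.1 44.3 0 0 0 0 5"

```text
time_s: 6.88
ee_pos: [452.0, -180.8, 120.1]
ee_rot: [-180.0, 0.1, -19.2]
force: [1.4, 0.1, -4.1]
gripper_width: 13.7
```

Call:
arm_command --deltas "4.1 22.3 0 0 0 -2 5;0 0 0 0 0 -2.5 5;0 0 0 0 0 0 5;0 0 0 0 0 0 5"

```text
time_s: 7.38
ee_pos: [449.2, -201.7, 120.5]
ee_rot: [-180.0, 0.1, -14.7]
force: [0.4, 0.1, -3.0]
gripper_width: 14.0
```

```bash
python3 - <<'E'
from h import *
s=state(); f=grab_frame("wrist")[:,:,::-1].copy(); cv2.imwrite("pics/w4.png",f); P=pose("wrist",s)
s2=state(); print(s["time_s"],s["ee_pos"],s["ee_rot"],s["force"],s2["ee_pos"])
g=grab_frame("scene")[:,:,::-1]
cv2.imwrite("pics/v4.png",np.hstack([cv2.resize(f[100:280,220:420],(400,360)),cv2.resize(g[90:190,250:360],(396,360))]))
E
```

```text
7.375 [ 449.24794619 -201.66741537  120.45784485] [-1.79990108e+02  6.25741034e-02 -1.46854499e+01] [ 0.43744955  0.11552365 -2.95200023] [ 449.38060563 -201.63933346  120.60340424]
```

View pics/v4.png

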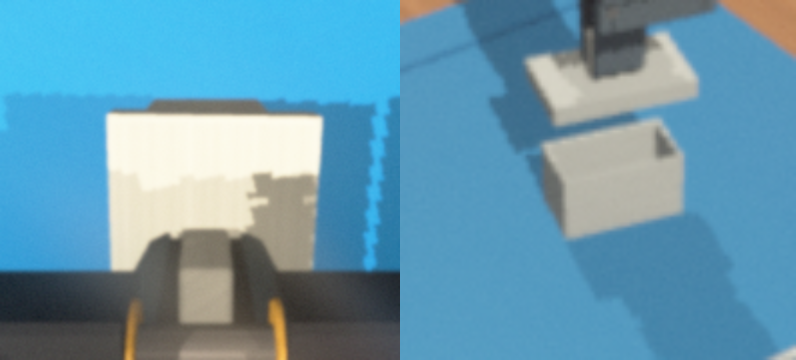

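Wrist crop (left): the outer lid's front edge matches TCP +0.5 mm in x. It sits ~2 mm to +y within its slot play. The scene view (right) shows the pair level above the tin. Lower slowly.

Call:
arm_command --deltas "0 0 20 0 0 0 5;0 0 20 0 0 0 5;0 0 5 0 0 0 5;0 0 0 0 0 0 5"

```text
time_s: 7.98
ee_pos: [449.7, -202.0, 76.1]
ee_rot: [180.0, 0.0, -14.7]
force: [0.3, 0.8, -4.4]
gripper_width: 13.9
```

Call:
arm_command --deltas "0 0 2 0 0 0 5;0 0 2 0 0 0 5;0 0 1 0 0 0 5;0 0 0 0 0 0 5;0 0 0 0 0 0 5"

```text
time_s: 8.6
ee_pos: [449.6, -202.1, 71.0]
ee_rot: [180.0, -0.0, -14.7]
force: [0.1, -0.7, -3.4]
gripper_width: 14.0
```

Call:
arm_command --deltas "0 0 2 0 0 0 5;0 0 2 0 0 0 5;0 0 1 0 0 0 5;0 0 0 0 0 0 5;0 0 0 0 0 0 5"

```text
time_s: 9.22
ee_pos: [449.6, -202.1, 66.0]
ee_rot: [180.0, -0.0, -14.7]
force: [-0.8, -0.1, -3.9]
gripper_width: 13.5
```

Call:
arm_command --deltas "0 0 1 0 0 0 5;0 0 0.7 0 0 0 5;0 0 0.7 0 0 0 5;0 0 0 0 0 0 5"

```text
time_s: 9.72
ee_pos: [449.5, -202.1, 63.5]
ee_rot: [180.0, 0.0, -14.7]
force: [-0.7, -0.1, -4.1]
gripper_width: 13.6
```

Call:
arm_command --deltas "0 0 0.5 0 0 0 5;0 0 0.5 0 0 0 5;0 0 0.5 0 0 0 5;0 0 0 0 0 0 5"

```text
time_s: 10.22
ee_pos: [449.6, -202.1, 63.1]
ee_rot: [180.0, -0.0, -14.7]
force: [-2.2, 1.2, 6.5]
gripper_width: 13.7
```

Contact came at z 63.1 (home expected 63.2) with about 10 N on the rim, so it's home. Release and raise.

Call:
arm_command --deltas "0 0 -0.5 0 0 0 40;0 0 0 0 0 0 40;0 0 0 0 0 0 40;0 0 0 0 0 0 40"

```text
time_s: 10.72
ee_pos: [449.6, -202.1, 62.5]
ee_rot: [180.0, 0.0, -14.7]
force: [-0.5, -0.0, 0.5]
gripper_width: 39.8
```

Call:
arm_command --deltas "0 0 -10 0 0 0 40;0 0 -30 0 0 0 91;0 0 -30 0 0 0 91;-35 0 0 0 0 0 91;-35 0 0 0 0 0 91"

```text
time_s: 11.35
ee_pos: [381.5, -184.3, 133.5]
ee_rot: [180.0, -0.1, -14.7]
force: [-0.8, 0.5, -0.5]
gripper_width: 77.2
```

Call:
arm_command --deltas "0 0 0 0 0 0 91;0 0 0 0 0 0 91"

```text
time_s: 11.6
ee_pos: [383.0, -184.9, 133.3]
ee_rot: [180.0, -0.1, -14.7]
force: [0.9, -0.4, 0.5]
gripper_width: 91.1
```

```bash
python3 - <<'E'
from h import *
s=state(); f=grab_frame("wrist")[:,:,::-1].copy(); P=pose("wrist",s)
print(s["time_s"],s["ee_pos"],s["ee_rot"],s["force"],s["gripper_width"])
hsv=cv2.cvtColor(f,cv2.COLOR_BGR2HSV)
m=((hsv[...,1]<70)&(hsv[...,2]>90)).astype(np.uint8)*255
cs,_=cv2.findContours(m,cv2.RETR_EXTERNAL,cv2.CHAIN_APPROX_NONE)
for c in cs:
    if cv2.contourArea(c)>500: print(cv2.boundingRect(c),"z58",rect(cast(c[:,0]+0.0,58,P)))
g=grab_frame("scene")[:,:,::-1]
cv2.imwrite("pics/v5.png",np.hstack([cv2.resize(f[40:220,220:420],(400,360)),cv2.resize(g[90:190,250:360],(396,360))]))
E
```

```text
11.6 [ 382.95128095 -184.85305074  133.31049965] [ 1.79970220e+02 -1.46559094e-01 -1.46845845e+01] [ 0.90329566 -0.42912803  0.47157273] 91.10426922025286
(199, 263, 292, 28) z58 (array([ 317.6, -187.9]), 257.9, 26.1, 75.0)
(81, 65, 77, 172) z58 (array([464.5, -41.4]), 137.4, 9.9, -1.7)
(284, 52, 84, 137) z58 (array([ 448.5, -203.4]), 102.1, 62.3, -15.3)
```

View pics/v5.png

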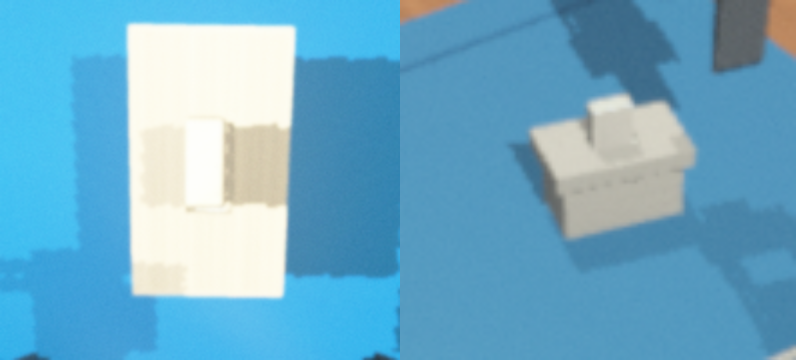

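Left: outer lid level at rows 25–297, bar at (205,162), gap slightly larger on the +y side. Right: pair seated flat on the tin. Now straddle the 61 mm width, biased slightly to re-centre the outer lid on the bar.

Call:
arm_command --deltas "34 0.5 0 0 0 0 91;34.3 0.5 0 0 0 0 91;0 0 20 0 0 0.2 91;0 0 15 0 0 0 91;0 0 0 0 0 0 91"

```text
time_s: 12.32
ee_pos: [446.8, -202.1, 96.2]
ee_rot: [-180.0, 0.2, -14.9]
force: [-0.0, 0.5, -0.1]
gripper_width: 91.3
```

Call:
arm_command --deltas "0 0 20 0 0 0 91;0 0 20 0 0 0 91;0 0 15 0 0 0 91;0 0 6 0 0 0 91;0 0 0 0 0 0 91"

```text
time_s: 12.95
ee_pos: [447.8, -202.7, 36.8]
ee_rot: [180.0, -0.0, -14.9]
force: [0.7, 0.4, 0.6]
gripper_width: 91.1
```

Call:
arm_command --deltas "0 0.2 0 0 0 0 66;0 0 0 0 0 0 66;0 0 0 0 0 0 62;0 0 0 0 0 0 55;0 0 0 0 0 0 55" --force 15

```text
time_s: 13.58
ee_pos: [447.8, -202.9, 36.8]
ee_rot: [180.0, -0.0, -14.9]
force: [0.1, -0.6, 2.0]
gripper_width: 61.2
```

Call:
arm_command --deltas "0 0 0 0 0 0 55;0 0 0 0 0 0 55"

```text
time_s: 13.82
ee_pos: [447.8, -202.9, 36.8]
ee_rot: [180.0, -0.0, -14.9]
force: [-1.9, 0.7, 4.9]
gripper_width: 61.1
```

Gripped at 61.1 mm. Lift straight and slowly, watching the load (expect about −1.5 N).

Call:
arm_command --deltas "0 0 -1 0 0 0 55;0 0 -2 0 0 0 55;0 0 -3 0 0 0 55;0 0 -2 0 0 0 55;0 0 0 0 0 0 55"

```text
time_s: 14.45
ee_pos: [447.5, -202.8, 44.7]
ee_rot: [180.0, 0.0, -14.9]
force: [0.6, 0.3, -2.3]
gripper_width: 60.8
```

```bash
python3 - <<'E'
from h import *
s=state();print(s["time_s"],s["ee_pos"],s["force"],s["torque"],s["gripper_width"])
g=grab_frame("scene")[:,:,::-1]; t=grab_frame("top")[:,:,::-1]
cv2.imwrite("pics/v6.png",np.hstack([cv2.resize(g[90:190,250:360],(396,360)),cv2.resize(t[225:325,390:490],(360,360))]))
E
```

```text
14.45 [ 447.52387256 -202.75422033   44.68136207] [ 0.56602086  0.31802049 -2.33990648] [ 0.08652457  0.04744195 -0.05632442] 60.84010021234995
```

View pics/v6.png

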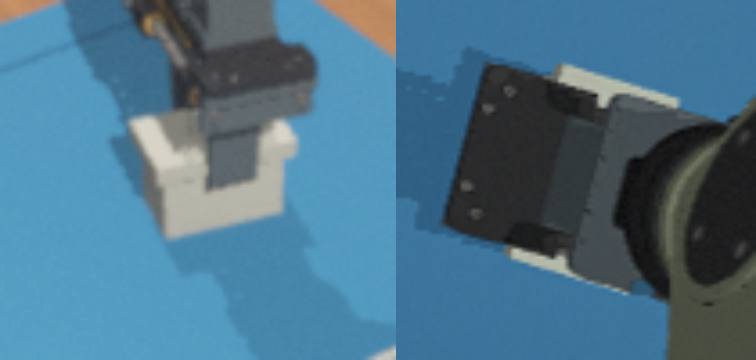

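The outer lid is raised and level in the scene view (130–295, 110–185). The load of −2.3 N is nearer one lid than two. Continue straight up in small steps.

Call:
arm_command --deltas "0 0 -4 0 0 0 55;0 0 -4 0 0 0 55;0 0 -4 0 0 0 55;0 0 -4 0 0 0 55;0 0 0 0 0 0 55"

```text
time_s: 15.18
ee_pos: [447.9, -202.9, 61.0]
ee_rot: [180.0, -0.1, -14.9]
force: [0.2, 0.1, -2.0]
gripper_width: 61.0
```

Call:
arm_command --deltas "0 0 -5 0 0 0 55;0 0 -5 0 0 0 55;0 0 -5 0 0 0 55;0 0 -5 0 0 0 55;0 0 0 0 0 0 55"

```text
time_s: 15.8
ee_pos: [447.9, -203.0, 81.1]
ee_rot: [180.0, -0.1, -14.9]
force: [0.6, -0.8, -2.1]
gripper_width: 61.0
```

Call:
arm_command --deltas "0 0 -15 0 0 0 55;0 0 -20 0 0 0 55;0 0 -20 0 0 0 55;0 0 0 0 0 0 55;0 0 0 0 0 0 55"

```text
time_s: 16.42
ee_pos: [447.2, -202.6, 135.2]
ee_rot: [-180.0, 0.0, -14.9]
force: [-0.5, 0.1, -1.9]
gripper_width: 60.8
```

```bash
python3 - <<'E'
from h import *
s=state();print(s["time_s"],s["ee_pos"],s["ee_rot"],s["force"],s["gripper_width"])
g=grab_frame("scene")[:,:,::-1]; w=grab_frame("wrist")[:,:,::-1]
cv2.imwrite("pics/v7.png",np.hstack([cv2.resize(g[70:190,240:370],(433,400)),cv2.resize(w[80:280,220:400],(360,400))]))
t=grab_frame("top")[:,:,::-1]; cv2.imwrite("pics/top7.png",t)
t0=cv2.imread("pics/top0.png")
d=cv2.absdiff(t,t0).max(2)
for n,(x,y,w_,h) in dict(rack=(205,88,72,35),shell=(378,90,60,38),spudger=(326,212,18,98)).items(): print(n,(d[y:y+h,x:x+w_]>40).mean())
E
```

```text
16.425 [ 447.18198497 -202.58667528  135.24546208] [-1.79994075e+02  4.26393887e-02 -1.48763445e+01] [-0.53622881  0.05478437 -1.9323809 ] 60.79297715150815
rack 0.0
shell 0.0
spudger 0.0
```

View pics/v7.png

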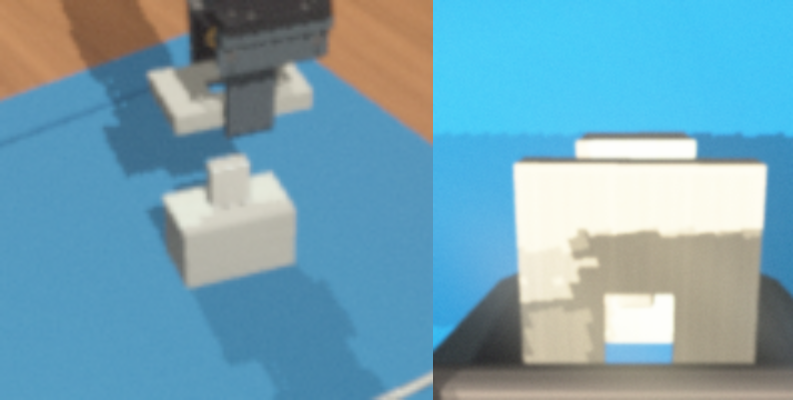

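Inner lid is flush in the tin with its bar at (228,182), and the outer lid is held level 98 mm above where it sat. Settle, then hand in.

Call:
arm_command --deltas "0 0 0 0 0 0 55;0 0 0 0 0 0 55;0 0 0 0 0 0 55"

```text
time_s: 16.95
ee_pos: [447.6, -202.8, 135.4]
ee_rot: [180.0, 0.0, -14.9]
force: [-0.7, -0.7, -1.2]
gripper_width: 61.1
```

```bash
python3 -c "
from workcell import *
s=state();print(s['time_s'],s['ee_pos'],s['force'],s['gripper_width']);print(job_done())"
```

```text
16.95 [ 447.58763616 -202.79182505  135.4462975 ] [-0.73795583 -0.69617565 -1.22923442] 61.08979689836997
the job is handed in; nothing more can be done
None
```

I picked up the nested lids by the inner lid's bar and lowered them onto the tin. I let go once the pair met the rim at the expected height (TCP at z 63.1 mm, 63.2 expected), then gripped the outer lid over its 61 mm width and lifted it straight up. The job was handed in at 17 s of the 48 s allowed.

**Last checks:**
- **Outer lid:** held level about 98 mm above where it sat, with the gripper at 61.1 mm and a load of about 1.2–2 N, which fits one lid.
- **Inner lid:** flush and level in the tin by eye in the last scene view; I took no numeric fix after the lift.
- **Bystanders:** the top view shows no change around the cell holder, shell or prying tool.

**Disagreements:** the top and wrist cameras differed by up to 2 mm on the pair's position. The outer lid also sat about 2 mm off-centre on the bar, within its slot play. Neither caused trouble, and no check failed.

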